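# Clamp the fan control box and press its knob onto the D-shaft

## Robot

A 6-joint arm with a two-finger parallel gripper is mounted at the origin on a cart in front of the work surface, level with it; the furniture and walls round the work are solid. World frame = base frame: x ahead of the robot, y to its left, z up, the work surface at z = 0. Lengths are in m, angles in rad, forces in N, time in s.
With the tool pointing down it reaches from about 0.3 to 0.875 m from the base axis. Payload 6.4 kg.
Tool frame: the origin (TCP) lies midway between the tips of the shut fingers; the grasp point (between the pads) lies 19 mm behind it (ctrl.tcp_to_grasp is the distance from the TCP to the grasp point, in m); z points along the fingers, y is the direction in which the jaws open and shut (so a half turn about z gives the same grasp; the last joint's range is limited). The gripper opens to 85 mm and grips with 20 to 120 N. Pads are 22 mm wide; open, the fingers measure 114 mm over their backs; the gripper's body (76 mm by 85 mm) begins 54 mm behind the grasp point. The pads swing forward as they close: fully open they stand 13 mm farther back than shut.
Start: joints at [1.08, 0.181, 1.607, -0, 1.354, -0.206], TCP at [0.162, 0.552, 0.231] pointing down, gripper open.
Joint ranges: [-2.99, 2.99], [-0.89, 2.07], [0.3, 2.58], [-1.14, 4.28], [0, 2.63], [-3.12, 3.12]. Speed limits (rad/s): [2.57, 2.57, 3.01, 3.14, 3.14, 3.14].

## Interface

Orientations are given as a unit quaternion [w, x, y, z].
In Python, from bench import monitor, imaging, order, spotter, ctrl gives the robot as it stands.
- The arm moves only by the shell command python3 -m pendant 'ROWS'. ROWS is JSON, a list that holds one entry, the list of rows, each a list of 5 numbers: the shift along the world's x, y, z in mm, then the turn about the world's z in degrees, then the finger opening in mm, from 0 to 85.4. A call has 1 to 8 rows; each row shifts and turns the commanded pose from where the row before left it; what a row does not reach is not made up. A row lasts 1/8 s, in which the tool goes at most 62.5 mm and 10.7 degrees, less where a joint would pass 70% of its speed; a pose out of reach is approached as far as the arm can. A call with a gripper value outside its range is refused whole. The fingers move at their own pace and stop on an object; the grip force is fixed at half the most. Time passes only in rows, so rows that do not move let the fingers close. It gives the time, the measured TCP pose, the force and the opening at its end, in the units of the state.
- monitor.get_obs(): the state, without advancing time (a new reading comes with each control period).
- imaging.camera(name): name is "side" or "top" or "wrist"; returns a dict with "img" (480x640x3 uint8, red, green, blue), "vfov" (degrees; the focal length in pixels is half the picture's height over the tangent of half this angle, whatever the lens; pixels are square), "cx", "cy" (the principal point, pixels), "distortion" ([k1, k2, p1, p2, k3] as OpenCV has them; the pictures are not rectified), "origin" and "orientation" of the camera in the world. Camera axes: x right, y down, z forward; pixel columns grow to the right and rows downward; lengths in m; the calibration is good to about 2 mm. A picture is of the moment at which its call begins. There is no depth.
- order.hand_in(): hands the job in, once; it reports no verdict.
Trained networks look in the newest picture that a camera, given by its name, has taken for a name from the list of things; names that differ only in an ending like _2 or _b are one class to them, and where a whole thing is asked for, a point or a joint stands for the part that bears it (a point fixed in the world has none). Each returns a list of dicts, best first, with "confidence" (0 to 1); they miss things now and then, are a little off and sometimes report something else, mostly with a low value. They report only what shows in the picture. A call takes as long as a camera call. They do not tell look-alikes from the thing itself.
- spotter.recognise(camera, thing): "at" ([x, y, z] in m, in the coordinates of the camera as it stood for that picture, good to about 4 mm: the middle of the surface that is visible of it).
- spotter.tip_of(camera, thing): "at" ([x, y, z] in m, in the coordinates of the camera as it stood for that picture, good to about 4 mm: a listed point, or the origin of a listed thing).
The state is a dict: "time_s": time; "q": joint angles; "dq": joint speeds; "joint_efforts": joint torques, N m; "eef_pos": TCP position; "eef_rot": TCP orientation; "wrist_force": force on the tool from outside, world axes, zero at the start; "torque": the same for the moment, N m; "opening": opening from 0.0 (shut) to 1.0 (fully open).
Only numpy, scipy, OpenCV 4.12 (cv2) and the standard library are available. Lean on these libraries where they do the work, as an engineer would, in place of code of your own. Each camera call takes 0.05 s, during which the arm holds its last target. There are 200 camera calls.

## Task

The knob has come off the fan's speed control box. First wind the clamp's crank clockwise (seen from above) until it stops, so that the pad holds the box's mounting ear down firmly; then pick up the knob, turn it so that the flat in its bore matches the flat of the shaft, push it on until it sits on the collar, and press knob and shaft down against the spring to the bottom. Finish holding it there: the program ends while the robot's fingers still keep the knob pressed down, with the clamp still tight and the stapler, the jar and the dropper bottle left where they stand.

Things in the scene. Friction and masses are not known exactly. Their poses are not given: they have to be found in the camera images.
- crank_axis (a point): Point on the vertical screw axis of the grey clamping fixture, at half the height of the crank's grip (106 mm above the desk). Axes of the fixture: z up; the control box lies on its -y side, the shaft about 95 mm away, the clamp's column on its +y side. The fixture is fixed for good: base plate 110 x 210 x 10 mm, C-frame 36 mm wide, 72 mm high.
- crank_pin (a point): Middle of the crank's upright grip, a black cylinder 13 mm in diameter, 37 mm tall (88 to 125 mm above the desk), that spins freely on its own axis. It runs in a level circle of 30 mm radius round crank_axis, always at the same height. The steel crank arm lies below it (top at 88 mm), nothing above.
- crank (a joint): Turn of the crank in rad, growing clockwise seen from above, 0 to 6.0 (hard stop). At 0 the grip is on the fixture's -x side of the axis, at 1.57 on its +y side. Starts between 0 and 1.5. Lowers the pad 10 mm a turn: it meets the ear at about 3.8 rad, then its spring (5 N/mm) is squeezed, to about 18 N at the stop. Takes about 0.06 to 0.1 N m; stays where it is left.
- pad: The clamp's round rubber pad, 28 mm in diameter, below the screw; origin at the middle of its upper face.
- control_box: The loose white control box, 80 x 80 x 45 mm, 0.5 kg, lying on the fixture's 10 mm base plate between low lips, so its top is 55 mm above the desk. A mounting ear 50 mm wide and 6 mm thick reaches out on its +y side under the clamp's pad. Origin: middle of its underside; axes nearly those of the fixture.
- shaft_seat (a point): Centre of the top face of the collar (30 mm diameter) at the foot of the D-shaft in the middle of the box's top, 63 mm above the desk when not pressed; the knob's underside comes to rest here. The flat of the shaft faces this point's +x axis. A flat steel tongue, 7 mm wide, points from the collar to +x, to 33 mm from the axis, showing the side of the flat.
- shaft_tip (a point): Centre of the upright steel D-shaft's top, 14 mm above shaft_seat, same axes. The shaft is 12 mm in diameter with its flat 3 mm from the axis, towards +x; its tip tapers over the top 3 mm to 6.4 mm in diameter. It turns in the box within +-1.6 rad against a small friction (0.03 N m).
- plunger (a joint): How far the shaft with its collar is pressed down into the box, in m: 0 (up) to 0.004 (bottom); the spring takes 2 N to begin and 10 N at the bottom.
- knob: The loose black knob as a whole; origin at knob_foot, same axes.
- knob_center (a point): Centre (half-way up) of the loose black knob, upright on the desk: 30 mm tall, 50 g. Upper half a smooth round cap 38 mm in diameter, to grip; lower half a slightly smaller fluted skirt. On top a ridge 2.5 mm high with a white line runs from the centre to the rim along its +x axis.
- knob_foot (a point): Centre of the knob's underside, 15 mm below knob_center, same axes; on the shaft it meets shaft_seat. The bore opens here: 14 mm wide, 15 mm deep, with a flat 4 mm from the axis on the +x (ridge) side, so the knob fits when its +x axis points as the shaft's does (about 0.2 rad of play).
- stapler_mid (a point): Bystander: blue stapler, 35 x 128 x 62 mm; point 30 mm above its underside. Leave it alone.
- jar_mid (a point): Bystander: small jar with a white lid, 60 mm diameter, 75 mm tall; point 35 mm above its underside. Leave it alone.
- dropper_bottle_mid (a point): Bystander: small brown bottle with a black cap, 32 mm diameter, 62 mm tall; point 30 mm above its underside. Leave it alone.
Not all that is in view belongs to the job. Leave any blue look-alike of the control_box alone.

How it is judged:
On the way, in this order (a step that is already met when the one before it is completed fails the run):
1. the clamp's pad presses on the box's ear with more than 8 N, the knob still off the shaft (contact force between pad and control_box above 8 N and distance between knob_foot and shaft_seat above 0.03 m), for 0.2 s.
2. the knob sits on the shaft, down on the collar with the flats matched, while the box is clamped (contact force between pad and control_box above 8 N and z of knob_foot in the frame of shaft_seat between -0.003 and 0.0025 m and horizontal distance between knob_foot and shaft_seat below 0.003 m and angle between the x axis of knob_foot and the x axis of shaft_seat, either way round below 0.3 rad), for 0.2 s.
At the end, for the whole second after the job is handed in: Pad presses the box with over 8 N; knob on the shaft (underside within 2.5 mm of the collar, 3 mm of the axis, flats matched within 0.3 rad), upright within 0.12 rad and still; the fingers bear on it with over 3 N and keep the shaft pressed down more than 2.5 mm of its 4 mm (all of step 2 and value of joint plunger above 0.0025 m and contact force between the fingers and knob above 3 N and angle between knob_foot's own z axis and vertical below 0.12 rad and linear speed of knob below 0.02 m/s); the arm keeps its last pose, push and grip.
It fails at once if the stapler is pushed more than 30 mm from its place (distance of stapler_mid from where it was at the start of the episode above 0.03 m).
It fails at once if the jar is pushed more than 30 mm from its place (distance of jar_mid from where it was at the start of the episode above 0.03 m).
It fails at once if the dropper bottle is pushed more than 30 mm from its place (distance of dropper_bottle_mid from where it was at the start of the episode above 0.03 m).
It also fails if it takes over 56 s, if anything falls off the work surface, if the arm or the gripper's body presses on something with over 40 N, if the wrist force passes 120 N, or if a joint passes its speed limit or range.

## Working session

There is one attempt and no reset: what is moved stays moved. The work goes in short steps, Python scripts to look and compute and a shell command to move; the robot and the scene stay as the last step left them, time stands still between calls to the robot, and variables do not carry over. Pictures are saved under pics/ and viewed, about 8 in all and at most 12, crops included, and the job is handed in when it is done.

```bash
ls; mkdir -p pics
cat > h.py <<'E'
from bench import monitor, imaging, order, spotter, ctrl
import numpy as np, cv2
from scipy.spatial.transform import Rotation as R
def q2R(q): return R.from_quat([q[1],q[2],q[3],q[0]]).as_matrix()
def K(c):
    f=240/np.tan(np.radians(c['vfov'])/2); return np.array([[f,0,c['cx']],[0,f,c['cy']],[0,0,1.]])
def save(name,fn):
    c=imaging.camera(name); cv2.imwrite('pics/'+fn,c['img'][:,:,::-1]); return c
def px2w(c,uv,z):
    p=cv2.undistortPoints(np.array([[uv]],float),K(c),np.array(c['distortion']))[0,0]
    d=q2R(c['orientation'])@np.array([p[0],p[1],1]); o=np.array(c['origin'])
    return o+d*(z-o[2])/d[2]
def w2px(c,P):
    M=q2R(c['orientation']).T; t=-M@np.array(c['origin'])
    return cv2.projectPoints(np.array([P],float),cv2.Rodrigues(M)[0],t,K(c),np.array(c['distortion']))[0].ravel()
def tow(c,p): return np.array(c['origin'])+q2R(c['orientation'])@np.array(p)
def find(c,name,th,fn='tip_of',n=3):
    for d in getattr(spotter,fn)(name,th)[:n]:
        print(name,fn,th,round(d['confidence'],2),tow(c,d['at']).round(4))
E
python3 - <<'E'
from h import *
o=monitor.get_obs(); print(o)
for n in ['top','side']:
    c=save(n,n+'0.png'); print(n,c['vfov'],c['origin'])
    for t in ['crank_axis','crank_pin','shaft_seat','shaft_tip','knob_center','knob_foot','stapler_mid','jar_mid','dropper_bottle_mid','control_box']:
        find(c,n,t,n=2)
print(monitor.get_obs()['time_s'])
E
```

```text
pics
{'time_s': 0.0, 'q': array([ 1.07970045e+00,  1.81531464e-01,  1.60799669e+00, -2.10995894e-06,
        1.35378766e+00, -2.06289024e-01]), 'dq': array([-0.00038941, -0.00156051,  0.00045119,  0.00117775,  0.00014005,
       -0.00034375]), 'joint_efforts': array([-3.36599633e-04, -4.44882309e+01, -3.51328933e+01, -3.87876607e-04,
        9.16921970e-03, -1.64529058e-05]), 'eef_pos': array([0.1612754, 0.5513545, 0.230395 ]), 'eef_rot': array([-2.93407274e-04,  1.41922340e-01,  9.89877420e-01, -8.10082128e-04]), 'wrist_force': array([-0.21967879,  0.36765164,  0.02882295]), 'torque': array([-0.00636601, -0.04419412,  0.00341447]), 'opening': 0.9975836567403611}
top 56.86867344033139 [ 0.37336673 -0.03278722  1.16925485]
top tip_of crank_axis 0.82 [0.5155 0.0887 0.1101]
top tip_of crank_pin 0.57 [0.4848 0.1063 0.1062]
top tip_of crank_pin 0.26 [ 0.4875 -0.0057  0.0621]
top tip_of shaft_seat 0.68 [ 0.4889 -0.0044  0.0646]
top tip_of shaft_seat 0.58 [0.5044 0.3037 0.0531]
top tip_of shaft_tip 0.67 [ 0.4838 -0.0041  0.0757]
top tip_of shaft_tip 0.63 [0.5089 0.3036 0.0655]
top tip_of kn
[... 631 characters left out ...]
066]
side tip_of crank_pin 0.6 [ 0.634  -0.2032  0.033 ]
side tip_of shaft_seat 0.65 [0.5083 0.3023 0.0555]
side tip_of shaft_seat 0.47 [ 0.4847 -0.0049  0.0653]
side tip_of shaft_tip 0.67 [0.5112 0.2979 0.0676]
side tip_of shaft_tip 0.6 [ 0.4889 -0.0073  0.0724]
side tip_of knob_center 0.77 [ 0.4593 -0.2134  0.0181]
side tip_of knob_foot 0.9 [ 0.4525 -0.2155 -0.0032]
side tip_of knob_foot 0.7 [ 0.6359 -0.2046  0.0319]
side tip_of stapler_mid 0.8 [ 0.6385 -0.3124  0.0339]
side tip_of jar_mid 0.91 [ 0.689  -0.1174  0.0339]
side tip_of dropper_bottle_mid 0.93 [ 0.6351 -0.2041  0.0328]
side tip_of control_box 0.88 [0.5117 0.2997 0.0008]
side tip_of control_box 0.79 [ 0.4869 -0.0046  0.0085]
1.1
```

View pics/top0.png

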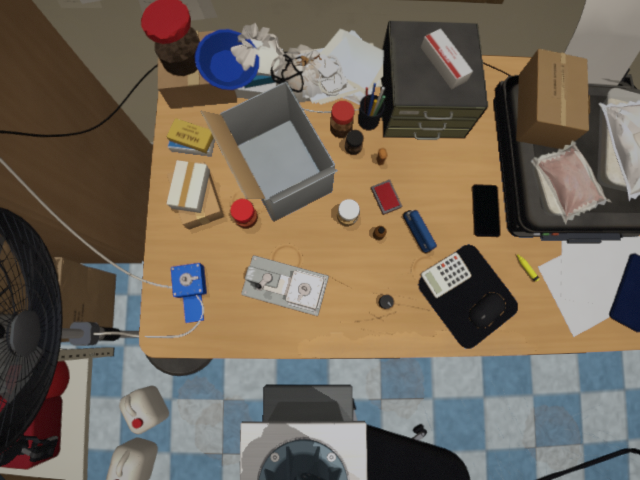

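View pics/side0.png

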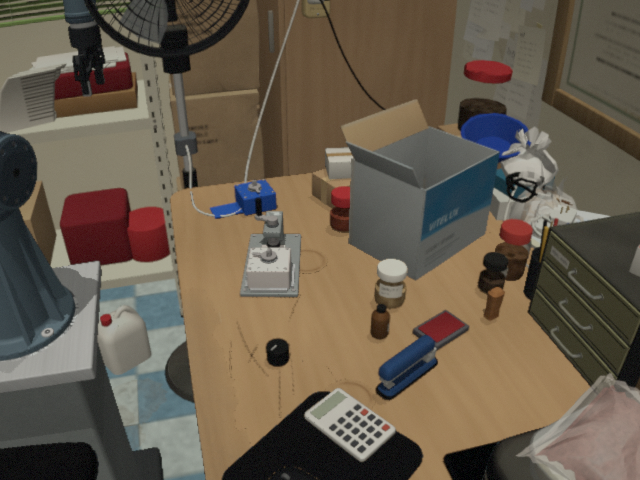

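The top view shows the fixture at about (285,285) with its crank pin at (255,283) on the left. The knob is at (386,302), and the blue look-alike at (188,280) stays untouched. The side view agrees. The network positions are consistent: crank axis (0.513, 0.089), pin (0.486, 0.106), shaft (0.486, -0.005), fixture yaw about -16°. Next I move above the crank.

```bash
python3 -m pendant '[[[27,-37,0,0,40],[27,-37,0,0,40],[27,-37,0,0,40],[27,-37,0,0,40],[27,-37,0,0,40],[27,-37,0,0,40],[27,-37,0,0,40],[27,-37,0,0,40]]]'; python3 -m pendant '[[[27,-37,0,0,40],[27,-37,0,0,40],[27,-37,0,0,40],[27,-37,0,0,40],[0,0,0,0,40],[0,0,0,0,40]]]'
python3 - <<'E'
from h import *
c=save('wrist','w1.png'); print(c['origin'],c['vfov'])
for t in ['crank_axis','crank_pin','shaft_seat','shaft_tip']: find(c,'wrist',t)
for n in ['top','side']:
    c=save(n,n+'1.png')
    for t in ['crank_axis','crank_pin']: find(c,n,t,n=1)
E
```

```text
time_s: 2.1
eef_pos: [0.3784, 0.2546, 0.2316]
eef_rot: [0.0, 0.142, 0.99, 0.0]
wrist_force: [0.4, -0.1, 0.1]
opening: 0.468
time_s: 2.85
eef_pos: [0.4851, 0.1081, 0.2311]
eef_rot: [-0.0, 0.142, 0.99, 0.0]
wrist_force: [-0.5, 0.1, 1.2]
opening: 0.469
[0.41927725 0.12772837 0.37452723] 61.938701666037836
wrist tip_of crank_axis 0.6 [0.513  0.0862 0.104 ]
wrist tip_of crank_pin 0.8 [0.4896 0.1059 0.1044]
wrist tip_of crank_pin 0.52 [0.5156 0.0874 0.1054]
wrist tip_of shaft_seat 0.61 [ 0.4856 -0.0025  0.0688]
wrist tip_of shaft_seat 0.58 [0.5122 0.3022 0.0548]
wrist tip_of shaft_tip 0.95 [ 0.4855 -0.0079  0.0741]
wrist tip_of shaft_tip 0.92 [0.5137 0.3033 0.0703]
top tip_of crank_axis 0.76 [0.5117 0.087  0.1048]
top tip_of crank_pin 0.36 [0.4863 0.1006 0.1035]
side tip_of crank_axis 0.68 [0.5146 0.0864 0.1071]
side tip_of crank_pin 0.56 [0.4876 0.1064 0.1084]
```

View pics/w1.png

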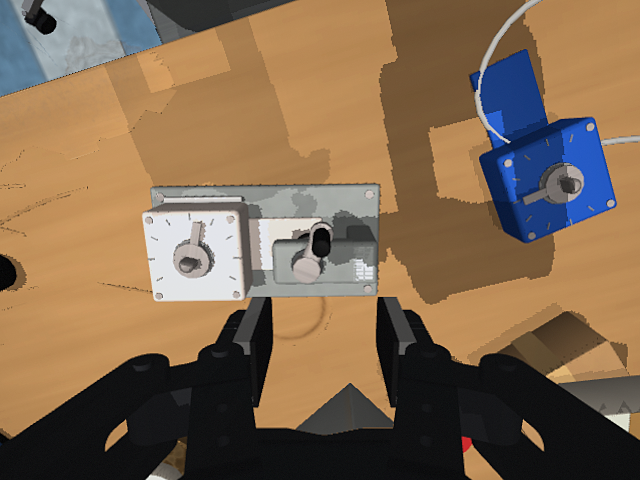

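The wrist view shows the pin as a black cylinder around (320,240) and its hub at (307,268). The shaft is at (190,262), with the tongue pointing up to (197,222).

Run:
```python
from h import *
c=imaging.camera('wrist')
for P in [(.487,.106,.125),(.487,.106,.088),(.513,.087,.088),(.513,.087,.1),(.486,-.005,.077),(.486,-.005,.063)]: print(P,w2px(c,P).round(1))
a=px2w(c,(197,222),.063); b=px2w(c,(192,262),.063); print(a,b,np.arctan2(*(a-b)[1::-1]))
img=c['img'][185:300,140:390,::-1]; cv2.imwrite('pics/w2.png',cv2.resize(img,None,fx=3.2,fy=3.2,interpolation=2))
```

```text
(0.487, 0.106, 0.125) [321.7 246.5]
(0.487, 0.106, 0.088) [322.1 232.8]
(0.513, 0.087, 0.088) [307.7 271.6]
(0.513, 0.087, 0.1) [307. 277.]
(0.486, -0.005, 0.077) [185.9 266.7]
(0.486, -0.005, 0.063) [191.7 261.2]
[0.45655549 0.0110782  0.063     ] [ 0.48670111 -0.00499437  0.063     ] 2.651767235924595
```

View pics/w2.png

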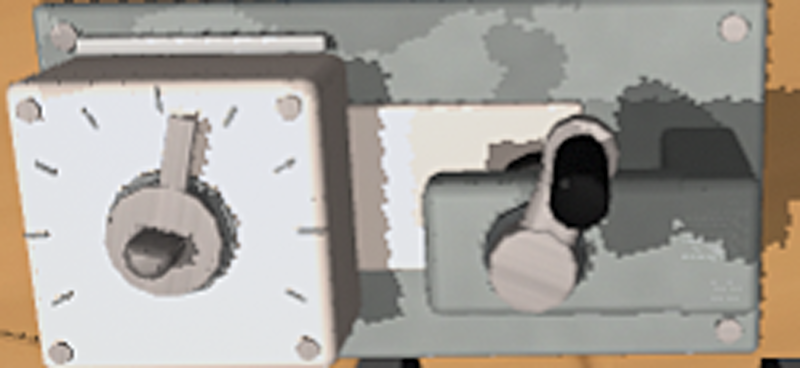

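```bash
python3 -m pendant '[[[2,-2,-30,0,40],[0,0,-50,0,40],[0,0,-40,0,40],[0,0,-16,0,40],[0,0,0,0,0],[0,0,0,0,0],[0,0,0,0,0],[0,0,0,0,0]]]'
python3 - <<'E'
from h import *
print(monitor.get_obs()['eef_pos'],monitor.get_obs()['torque'])
c=save('wrist','w3.png')
for t in ['crank_pin']: find(c,'wrist',t)
for n in ['top','side']:
    c=save(n,n+'2.png')
    for t in ['crank_axis','crank_pin']: find(c,n,t,n=1)
E
```

```text
time_s: 4.45
eef_pos: [0.4885, 0.1058, 0.0965]
eef_rot: [0.001, 0.142, 0.99, 0.0]
wrist_force: [-0.6, -0.5, 1.3]
opening: 0.134
[0.48848579 0.10576624 0.0964547 ] [-0.08534748 -0.01901287 -0.00774724]
wrist tip_of crank_pin 0.74 [0.4914 0.1068 0.1018]
top tip_of crank_axis 0.82 [0.5113 0.0859 0.1056]
side tip_of crank_axis 0.75 [0.5128 0.0885 0.1058]
side tip_of crank_pin 0.55 [0.4872 0.104  0.1042]
```

Run:
```python
import numpy as np
a=np.radians(143.5-20*np.arange(0,18)); p=30*np.c_[np.cos(a),np.sin(a)].round(4)
print(np.diff(p,axis=0).round(1).tolist()); print(p.round(1).tolist())
```

```text
[[7.6, 7.2], [9.6, 4.2], [10.4, 0.6], [10.0, -3.0], [8.4, -6.2], [5.8, -8.7], [2.4, -10.1], [-1.2, -10.4], [-4.6, -9.3], [-7.6, -7.2], [-9.6, -4.2], [-10.4, -0.6], [-10.0, 3.0], [-8.4, 6.2], [-5.8, 8.7], [-2.4, 10.1], [1.2, 10.4]]
[[-24.1, 17.8], [-16.6, 25.0], [-7.0, 29.2], [3.4, 29.8], [13.4, 26.8], [21.8, 20.7], [27.5, 12.0], [29.9, 1.8], [28.8, -8.5], [24.1, -17.8], [16.6, -25.0], [7.0, -29.2], [-3.4, -29.8], [-13.4, -26.8], [-21.8, -20.7], [-27.5, -12.0], [-29.9, -1.8], [-28.8, 8.5]]
```

```bash
python3 -m pendant '[[[7.6,7.2,0,0,0],[9.6,4.2,0,0,0],[10.4,0.6,0,0,0],[0,0,0,0,0]]]'; python3 -m pendant '[[[10,-3,0,0,0],[8.4,-6.2,0,0,0],[0,0,0,0,0]]]'
```

```text
time_s: 5.35
eef_pos: [0.5168, 0.1162, 0.0963]
eef_rot: [0.001, 0.142, 0.99, -0.001]
wrist_force: [2.2, -8.1, 5.1]
opening: 0.129
time_s: 5.72
eef_pos: [0.5336, 0.1069, 0.0961]
eef_rot: [-0.0, 0.142, 0.99, -0.001]
wrist_force: [-4.9, -6.7, 9.8]
opening: 0.126
```

```bash
python3 -m pendant '[[[5.8,-8.7,0,0,0],[2.4,-10.1,0,0,0],[-1.2,-10.4,0,0,0],[0,0,0,0,0]]]'; python3 -m pendant '[[[-4.6,-9.3,0,0,0],[-7.6,-7.2,0,0,0],[-9.6,-4.2,0,0,0],[0,0,0,0,0]]]'
```

```text
time_s: 6.22
eef_pos: [0.5406, 0.0791, 0.0963]
eef_rot: [0.0, 0.142, 0.99, 0.0]
wrist_force: [-4.5, -2.0, 8.3]
opening: 0.127
time_s: 6.72
eef_pos: [0.519, 0.0574, 0.0963]
eef_rot: [0.001, 0.142, 0.99, -0.001]
wrist_force: [-0.0, -4.9, 8.6]
opening: 0.134
```

```bash
python3 -m pendant '[[[-10.4,-0.6,0,0,0],[-10,3,0,0,0],[-8.4,6.2,0,0,0],[0,0,0,0,0]]]'; python3 -m pendant '[[[-5.8,8.7,0,0,0],[0,0,0,0,0]]]';  python3 -m pendant '[[[-2.4,10.1,0,0,0],[0,0,0,0,0],[0,0,0,0,0]]]'
```

```text
time_s: 7.22
eef_pos: [0.489, 0.0664, 0.0962]
eef_rot: [-0.0, 0.142, 0.99, -0.001]
wrist_force: [-5.0, -4.1, 13.7]
opening: 0.128
time_s: 7.48
eef_pos: [0.4834, 0.0756, 0.0962]
eef_rot: [-0.0, 0.142, 0.99, -0.001]
wrist_force: [-4.7, -2.5, 14.5]
opening: 0.138
time_s: 7.85
eef_pos: [0.4813, 0.086, 0.0962]
eef_rot: [-0.0, 0.142, 0.99, -0.0]
wrist_force: [-3.6, -0.9, 13.0]
opening: 0.133
```

Run:
```python
from h import *
P=np.array([(.4885,.1058),(.5168,.1162),(.5336,.1069),(.5406,.0791),(.519,.0574)])
from scipy.optimize import least_squares
r=least_squares(lambda v:np.hypot(*(P-v).T)-.03,[.512,.088]); print(r.x,r.fun)
p=monitor.get_obs()['eef_pos'][:2]-r.x; print(p,np.degrees(np.arctan2(p[1],p[0])),np.hypot(*p),monitor.get_obs()['wrist_force'],monitor.get_obs()['time_s'])
```

```text
[0.51155792 0.0865689 ] [ 2.50377666e-05  9.12176256e-05 -1.32231963e-05 -1.28892636e-05
  1.03311316e-04]
[-0.03024524 -0.00059336] -178.8761064517761 0.030251055516188015 [-3.63841473 -0.85488154 13.02094695] 7.85
```

```bash
python3 -m pendant '[[[0,2.6,0,0,0],[0,0,0,0,0],[0,0,0,0,0]]]'; python3 -m pendant '[[[0.5,2.6,0,0,0],[0,0,0,0,0],[0,0,0,0,0]]]'
```

```text
time_s: 8.22
eef_pos: [0.4813, 0.0864, 0.0962]
eef_rot: [-0.0, 0.142, 0.99, -0.002]
wrist_force: [-4.6, -9.4, 12.9]
opening: 0.133
time_s: 8.6
eef_pos: [0.4814, 0.0869, 0.0962]
eef_rot: [-0.001, 0.141, 0.99, -0.004]
wrist_force: [-7.1, -19.4, 15.7]
opening: 0.131
```

```bash
python3 -m pendant '[[[0,-4.5,0,0,0],[0,0,0,0,40],[0,0,0,0,40],[0,0,30,0,40],[0,0,55,0,40],[10,-45,55,0,60],[10,-50,0,0,85],[0,-50,0,0,85]]]'
python3 -m pendant '[[[0,0,0,0,85],[0,0,0,0,85]]]'
python3 - <<'E'
from h import *
c=save('wrist','w4.png'); print(c['origin'],monitor.get_obs()['eef_pos'])
for t in ['crank_pin','shaft_seat','shaft_tip','knob_center','knob_foot']: find(c,'wrist',t,n=2)
for n in ['top','side']:
    d=save(n,n+'3.png')
    for t in ['crank_pin','pad','shaft_seat','shaft_tip','control_box','knob_center','knob_foot']: find(d,n,t,n=2)
a=w2px(c,(.486,-.005,.063)); b=w2px(c,(.457,-.215,.03)); print(a,b)
I=c['img'][:,:,::-1]; o=[]
for u in (a,b):
    x,y=u.astype(int); x=np.clip(x,50,590); y=np.clip(y,50,430); print('origin',x-50,y-50)
    o.append(cv2.resize(I[y-50:y+50,x-50:x+50],(400,400),interpolation=2))
cv2.imwrite('pics/w4c.png',np.hstack(o))
E
```

```text
time_s: 9.6
eef_pos: [0.5012, -0.0534, 0.2286]
eef_rot: [0.0, 0.141, 0.99, -0.0]
wrist_force: [-0.6, 0.5, -0.7]
opening: 0.997
time_s: 9.85
eef_pos: [0.5004, -0.0517, 0.2275]
eef_rot: [-0.001, 0.142, 0.99, 0.0]
wrist_force: [-0.3, 0.3, 0.1]
opening: 1.0
[ 0.43463655 -0.03220522  0.37097072] [ 0.50050258 -0.05127087  0.22760994]
wrist tip_of crank_pin 0.98 [0.4892 0.0824 0.1033]
wrist tip_of shaft_seat 0.69 [ 0.4864 -0.0029  0.067 ]
wrist tip_of shaft_tip 0.63 [ 0.484  -0.0062  0.0785]
wrist tip_of knob_center 0.79 [ 0.4539 -0.2164  0.0205]
wrist tip_of knob_foot 0.86 [ 0.458  -0.2141  0.    ]
top tip_of shaft_seat 0.67 [0.506  0.3043 0.0509]
top tip_of shaft_seat 0.6 [ 0.4894 -0.0047  0.063 ]
top tip_of shaft_tip 0.5 [ 0.4585 -0.2215  0.0155]
top tip_of shaft_tip 0.49 [0.5102 0.302  0.0637]
top tip_of control_box 0.63 [ 0.4845 -0.004   0.0095]
top tip_of knob_center 0.62 [ 0.4572 -0.217   0.017 ]
top tip_of knob_foot 0.75 [ 0.4551 -0.2152  0.0012]
side tip_of crank_pin 0.8 [0.4829 0.0826 0.1047]
side tip_of shaft_seat 0.62 [ 0.4809 -0.0032  0.0631]
side tip_of shaft_seat 0.43 [0.5093 0.303  0.0501]
side tip_of shaft_tip 0.57 [0.5121 0.2982 0.0702]
side tip_of shaft_tip 0.43 [ 0.4852 -0.0074  0.074 ]
side tip_of control_box 0.95 [0.5108 0.3009 0.002 ]
side tip_of control_box 0.76 [ 0.4849 -0.0083  0.0079]
side tip_of knob_foot 0.76 [ 0.453  -0.2184  0.0018]
[377.18103574 189.91267645] [129.3494047  220.61025663]
origin 327 139
origin 79 170
```

View pics/w4c.png

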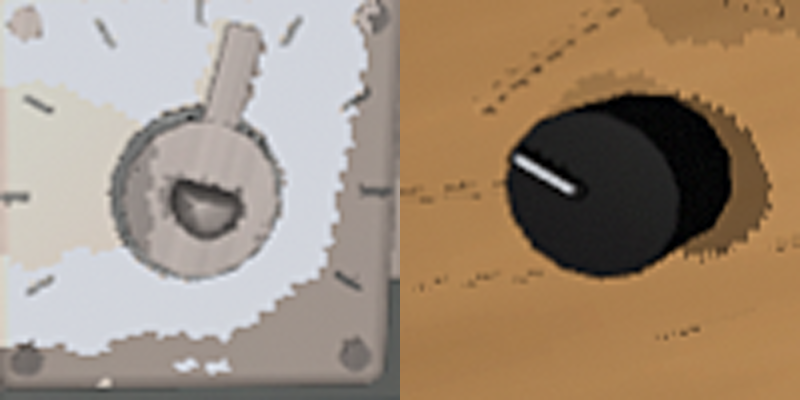

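Run:
```python
from h import *
c=imaging.camera('wrist')
s=px2w(c,(377.75,189),.063); t=px2w(c,(387,146),.063); print(s,t,np.hypot(*(t-s)[:2]),np.degrees(np.arctan2(*(t-s)[1::-1])))
f=lambda u,v,z:px2w(c,(79+(u-400)/4,170+v/4),z)
k=f(594,193,.03); a=f(575,190,.0325); b=f(516,157,.0325)
print(k,a,b); 
for p,q in ((a,b),(k,b)): print(np.hypot(*(q-p)[:2]),np.degrees(np.arctan2(*(q-p)[1::-1])))
print(f(507,193,.03),f(680,193,.03),f(600,110,.03),f(600,277,.03))
```

```text
[ 0.48632706 -0.00514938  0.063     ] [0.45714882 0.00933772 0.063     ] 0.03257676221442813 153.5954373023354
[ 0.45560038 -0.21695815  0.03      ] [ 0.45370924 -0.21923569  0.0325    ] [ 0.44359601 -0.2282806   0.0325    ]
0.013567892607647338 -138.1917186856685
0.016501592205907713 -136.67447870174692
[ 0.45037403 -0.2349199   0.03      ] [ 0.46078176 -0.19915954  0.03      ] [ 0.43928804 -0.20831417  0.03      ] [ 0.47334101 -0.22341742  0.03      ]
```

```bash
python3 -m pendant '[[[-7,-28,0,10,85],[-8,-28,0,10,85],[-7,-28,0,10,85],[-8,-28,0,10,85],[-7,-27,-25,10,85],[-8,-27,-50,9,85],[0,0,-30,0,85],[0,0,0,0,85]]]'
python3 - <<'E'
from h import *
o=monitor.get_obs();print(o['q'],o['eef_pos']); r=q2R(o['eef_rot']); print(np.degrees(np.arctan2(r[1,1],r[0,1])))
c=save('wrist','w5.png'); k=w2px(c,(.4556,-.217,.03));print(k)
find(c,'wrist','knob_center',n=1)
I=c['img'][:,:,::-1]; x,y=np.clip(k.astype(int),[100,90],[540,390]); print('crop origin',x-100,y-90)
cv2.imwrite('pics/w5c.png',cv2.resize(I[y-90:y+90,x-100:x+100],None,fx=3,fy=3,interpolation=2))
E
```

```text
time_s: 12.0
eef_pos: [0.4541, -0.2173, 0.1208]
eef_rot: [-0.001, -0.363, 0.932, 0.003]
wrist_force: [-1.3, 0.2, 0.4]
opening: 0.995
[-6.82555609e-01  1.58609687e-01  1.87537072e+00  3.48732522e-05
  1.11340553e+00 -2.99728352e+00] [ 0.45410897 -0.21731962  0.12083569]
132.62312041067653
[322.15919443 252.61675029]
wrist tip_of knob_center 0.79 [ 0.4543 -0.2208  0.018 ]
crop origin 222 162
```

View pics/w5c.png

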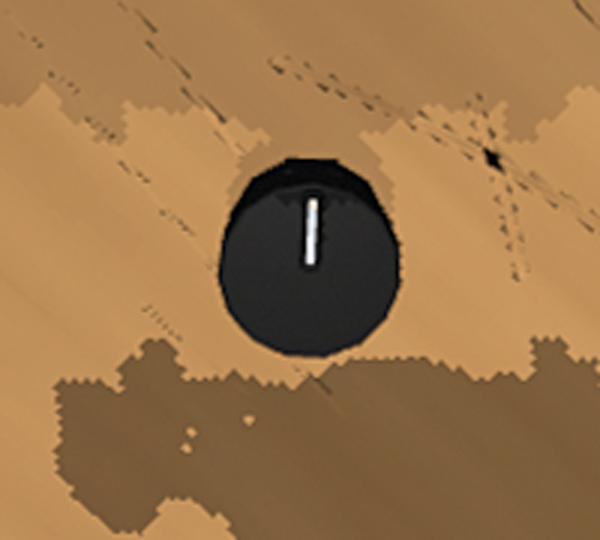

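Run:
```python
from h import *
c=imaging.camera('wrist')
f=lambda u,v,z:px2w(c,(222+u/3,162+v/3),z)
k=f(310,270,.03); a=f(310.5,264,.0325); b=f(313.5,201,.0325); print(k,a,b)
for p,q in ((a,b),(k,b)): print(np.hypot(*(q-p)[:2]),np.degrees(np.arctan2(*(q-p)[1::-1])))
print(monitor.get_obs()['eef_pos'])
```

```text
[ 0.45748832 -0.21677127  0.03      ] [ 0.45593795 -0.21806846  0.0325    ] [ 0.44584405 -0.22657774  0.0325    ]
0.013202071352165726 -139.8687085794605
0.015223530611962549 -139.89689481963703
[ 0.45697615 -0.21882141  0.1247698 ]
```

```bash
python3 -m pendant '[[[0,2,-50,0,85],[0,0,-50,0,85],[0,0,-10,0,85],[0,0,0,0,85],[0,0,0,0,85]]]'; python3 -c "
from h import *
print(monitor.get_obs()['eef_pos'])"
```

```text
time_s: 12.78
eef_pos: [0.4578, -0.2176, 0.0156]
eef_rot: [0.001, -0.364, 0.931, -0.002]
wrist_force: [-0.6, 0.5, -0.2]
opening: 0.993
[ 0.45776782 -0.21760975  0.01562874]
```

```bash
python3 -m pendant '[[[0,0,-10.5,0,85],[0,0,0,0,85],[0,0,0,0,0],[0,0,0,0,0],[0,0,0,0,0],[0,0,0,0,0],[0,0,0,0,0],[0,0,0,0,0]]]'; python3 -m pendant '[[[0,0,10,0,0],[0,0,40,0,0],[0,0,50,0,0],[0,0,20,0,0],[0,0,0,0,0]]]'
python3 - <<'E'
from h import *
print(monitor.get_obs()['eef_pos'])
c=save('wrist','w6.png'); k=w2px(c,monitor.get_obs()['eef_pos']+[0,0,.025]); print(k)
find(c,'wrist','knob_center',n=1); find(c,'wrist','knob_foot',n=1)
E
```

```text
time_s: 13.78
eef_pos: [0.4562, -0.2165, 0.0031]
eef_rot: [0.0, -0.364, 0.931, -0.0]
wrist_force: [-1.3, -1.2, 5.6]
opening: 0.423
time_s: 14.4
eef_pos: [0.457, -0.2172, 0.1247]
eef_rot: [0.001, -0.364, 0.931, -0.002]
wrist_force: [0.2, 0.7, -1.5]
opening: 0.425
[ 0.45703988 -0.21716387  0.12469885]
[327.24970472 345.7335952 ]
wrist tip_of knob_center 0.65 [ 0.4571 -0.219   0.1386]
```

View pics/w6.png

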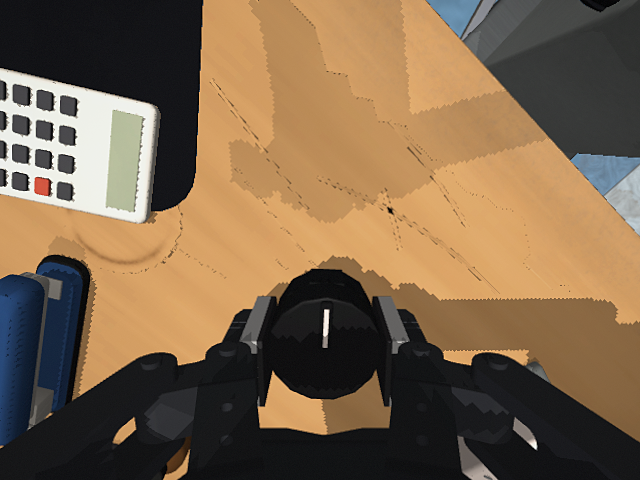

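The knob is gripped (opening 36 mm). Its ridge shows at (326,310)–(325,346), and the cap centre is near (326,348).

Run:
```python
from h import *
c=imaging.camera('wrist'); e=monitor.get_obs()['eef_pos']
cv2.imwrite('pics/w6c.png',cv2.resize(c['img'][260:410,240:410,::-1],None,fx=4,fy=4,interpolation=2))
g=c['img'][295:350,310:340].astype(float).min(2); m=np.argwhere(g>140)+[295,310]
v=cv2.fitLine(m[:,::-1].astype(np.float32),cv2.DIST_L2,0,.01,.01).ravel(); lo,hi=m[:,0].min(),m[:,0].max(); print(v,lo,hi)
P=[px2w(c,(v[2]+(y-v[3])*v[0]/v[1],y),e[2]+.0295) for y in (hi,lo)]; print(P,e)
d=P[1]-P[0]; print(np.hypot(*d[:2]),np.degrees(np.arctan2(d[1],d[0])))
```

```text
[ 4.6999138e-02 -9.9889493e-01  3.2563358e+02  3.2287024e+02] 309 346
[array([ 0.45247431, -0.21792211,  0.15066556]), array([ 0.44271314, -0.22619705,  0.15066556])] [ 0.45501249 -0.21561089  0.12116556]
0.01279668085753481 -139.7106881813144
```

View pics/w6c.png

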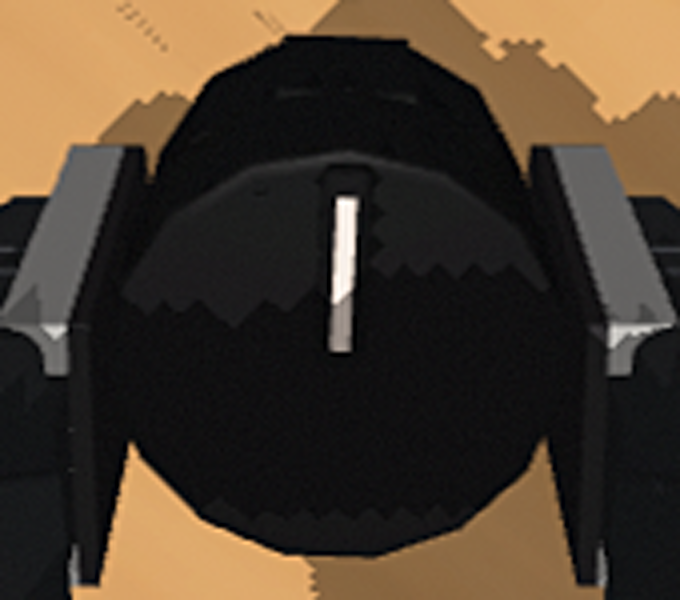

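```bash
python3 -m pendant '[[[4.3,30.2,0,-9.6,0],[4.3,30.2,0,-9.6,0],[4.3,30.2,0,-9.6,0],[4.3,30.2,0,-9.6,0],[4.3,30.2,0,-9.6,0],[4.3,30.2,0,-9.6,0],[4.3,30.2,0,-9.4,0],[0,0,0,0,0]]]'; python3 -m pendant '[[[0,0,0,0,0],[0,0,0,0,0],[0,0,0,0,0]]]';python3 - <<'E'
from h import *
o=monitor.get_obs();e=o['eef_pos'];r=q2R(o['eef_rot']); print(e,np.degrees(np.arctan2(r[1,1],r[0,1])),o['q'])
c=imaging.camera('wrist')
for t in ('knob_center','shaft_tip','shaft_seat'): find(c,'wrist',t,n=2)
cv2.imwrite('pics/w7c.png',cv2.resize(c['img'][170:420,200:450,::-1],None,fx=2.4,fy=2.4,interpolation=2))
for n in ('side','top'):
    d=save(n,n+'7.png')
    for t in ('knob_center','knob_foot','shaft_tip','shaft_seat'): find(d,n,t,n=1)
x,y=w2px(imaging.camera('side'),e).astype(int)
d=imaging.camera('side'); cv2.imwrite('pics/s7c.png',cv2.resize(d['img'][y-50:y+50,x-60:x+60,::-1],None,fx=5,fy=5,interpolation=2)); print(x-60,y-50)
E
```

```text
time_s: 15.6
eef_pos: [0.4851, -0.0031, 0.1212]
eef_rot: [-0.001, 0.209, 0.978, 0.0]
wrist_force: [-0.2, -0.0, -0.8]
opening: 0.422
time_s: 15.98
eef_pos: [0.486, -0.0057, 0.1226]
eef_rot: [-0.0, 0.211, 0.978, -0.0]
wrist_force: [0.3, -0.5, -0.4]
opening: 0.429
[ 0.48597177 -0.00566567  0.12256593] 65.64957802724827 [-2.56406449e-01  1.14684461e-01  1.92139715e+00 -1.22888710e-04
  1.10572123e+00 -1.40215260e+00]
wrist tip_of knob_center 0.64 [ 0.4886 -0.0052  0.141 ]
wrist tip_of shaft_tip 0.8 [ 0.4856 -0.0074  0.079 ]
wrist tip_of shaft_seat 0.74 [ 0.4888 -0.0041  0.0662]
side tip_of knob_center 0.47 [ 0.4889 -0.0025  0.1358]
side tip_of knob_foot 0.54 [ 0.4853 -0.0051  0.1207]
side tip_of shaft_tip 0.45 [ 0.4868 -0.008   0.0738]
side tip_of shaft_seat 0.67 [ 0.4819 -0.0016  0.0679]
top tip_of shaft_tip 0.53 [0.5074 0.3055 0.0618]
top tip_of shaft_seat 0.54 [0.5098 0.3034 0.052 ]
207 178
```

View pics/w7c.png

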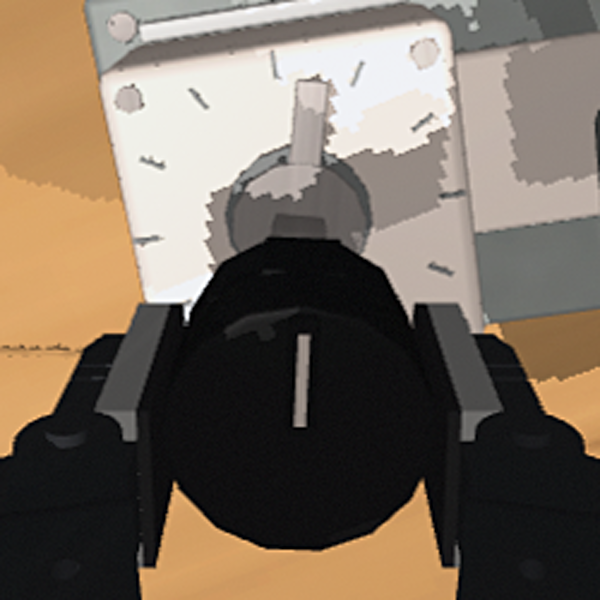

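The collar is at (300,~215) with the tongue from (309,163) to (313,82). The knob line runs from (299,427) to (303,335), nearly parallel. I'll check that with numbers.

Run:
```python
from h import *
c=imaging.camera('wrist'); e=monitor.get_obs()['eef_pos']; print(e)
f=lambda u,v,z:px2w(c,(200+u/2.4,170+v/2.4),z)
t,b=f(313,82,.063),f(309,163,.063); d=t-b; y=np.arctan2(d[1],d[0]); print(t,b,np.degrees(y),'axis from tongue',t-.033*np.array([np.cos(y),np.sin(y),0]))
print('collar edges',f(229,212,.063),f(371,212,.063))
a,k=f(303,337,e[2]+.0295),f(299,425,e[2]+.0295); d=a-k; y=np.arctan2(d[1],d[0]);print(a,k,np.hypot(*d[:2]),np.degrees(y),'axis from ridge',a-.0155*np.array([np.cos(y),np.sin(y),0]))
print('rim',f(174,430,e[2]+.027),f(426,430,e[2]+.027))
# tip spots
```

```text
[ 0.48605249 -0.00492265  0.12269283]
[0.45665814 0.01199944 0.063     ] [0.47261484 0.00391898 0.063     ] 153.14236620117043 axis from tongue [ 0.48609849 -0.00290914  0.063     ]
collar edges [ 0.47556715 -0.0168453   0.063     ] [0.48851663 0.01186178 0.063     ]
[0.4718735  0.00243655 0.15219283] [ 0.48323289 -0.00325565  0.15219283] 0.01270578265522688 153.3845035644921 axis from ridge [ 0.48573101 -0.00450746  0.15219283]
rim [ 0.47825606 -0.01962689  0.14969283] [0.49230606 0.01155529 0.14969283]
```

```bash
python3 -m pendant '[[[0.3,0.8,-20,0,0],[0,0,-18,0,0],[0,0,-5,0,0],[0,0,0,0,0],[0,0,0,0,0]]]';  python3 -m pendant '[[[0,0,-3,0,0],[0,0,0,0,0]]]'; python3 -m pendant '[[[0,0,-3,0,0],[0,0,0,0,0]]]'
```

```text
time_s: 17.45
eef_pos: [0.487, -0.0043, 0.0804]
eef_rot: [0.001, 0.211, 0.978, -0.0]
wrist_force: [-0.5, 0.4, -0.9]
opening: 0.426
time_s: 17.7
eef_pos: [0.4866, -0.0043, 0.077]
eef_rot: [0.0, 0.211, 0.978, -0.0]
wrist_force: [0.0, -1.5, 0.8]
opening: 0.427
time_s: 17.95
eef_pos: [0.486, -0.0043, 0.0733]
eef_rot: [-0.0, 0.211, 0.978, -0.0]
wrist_force: [-1.4, -2.5, -0.3]
opening: 0.422
```

```bash
python3 -m pendant '[[[0,0,-3,0,0],[0,0,0,0,0]]]'; python3 -m pendant '[[[0,0,-3,0,0],[0,0,0,0,0],[0,0,0,0,0]]]'; python3 -c "
from h import *
o=monitor.get_obs();print(o['eef_pos'],o['wrist_force'],o['torque'])"
```

```text
time_s: 18.2
eef_pos: [0.4859, -0.0042, 0.0702]
eef_rot: [-0.0, 0.211, 0.978, -0.0]
wrist_force: [-1.7, -3.7, -2.3]
opening: 0.42
time_s: 18.58
eef_pos: [0.4861, -0.0042, 0.0675]
eef_rot: [-0.0, 0.211, 0.978, -0.0]
wrist_force: [-3.0, -4.3, -0.4]
opening: 0.423
[ 0.48606909 -0.00423763  0.06746712] [-2.98028026 -4.31679876 -0.41173236] [-0.73434748  0.42841345 -0.02246299]
```

```bash
python3 -m pendant '[[[-0.5,-0.8,-1.5,0,0],[0,0,0,0,0]]]'; python3 -m pendant '[[[0,0,-1.5,0,0],[0,0,0,0,0]]]'; python3 -m pendant '[[[0,0,-1.5,0,0],[0,0,0,0,0],[0,0,0,0,0]]]'
```

```text
time_s: 18.82
eef_pos: [0.4861, -0.0046, 0.0662]
eef_rot: [0.0, 0.211, 0.978, 0.0]
wrist_force: [0.3, -0.7, -0.6]
opening: 0.424
time_s: 19.08
eef_pos: [0.4862, -0.0047, 0.0649]
eef_rot: [0.0, 0.211, 0.978, 0.0]
wrist_force: [-1.1, 1.4, 1.8]
opening: 0.425
time_s: 19.45
eef_pos: [0.4862, -0.0047, 0.0635]
eef_rot: [0.0, 0.211, 0.978, 0.0]
wrist_force: [-1.0, 2.5, 6.0]
opening: 0.429
```

```bash
python3 -m pendant '[[[0,0,-1.5,0,0],[0,0,0,0,0],[0,0,0,0,0]]]'; python3 -m pendant '[[[0,0,-1.5,0,0],[0,0,0,0,0],[0,0,0,0,0]]]'; python3 -m pendant '[[[0,0,-1.5,0,0],[0,0,0,0,0],[0,0,0,0,0]]]'
```

```text
time_s: 19.82
eef_pos: [0.4862, -0.0047, 0.0623]
eef_rot: [0.0, 0.211, 0.978, 0.0]
wrist_force: [-2.8, 2.6, 8.4]
opening: 0.424
time_s: 20.2
eef_pos: [0.4864, -0.0047, 0.0618]
eef_rot: [0.0, 0.211, 0.978, 0.0]
wrist_force: [-7.4, 2.1, 19.0]
opening: 0.426
time_s: 20.58
eef_pos: [0.4866, -0.0048, 0.0615]
eef_rot: [0.0, 0.21, 0.978, 0.0]
wrist_force: [-11.6, 3.2, 31.3]
opening: 0.424
```

```bash
python3 -m pendant '[[[-0.4,0,1,0,0],[0,0,0,0,0],[0,0,0,0,0],[0,0,0,0,0]]]'
python3 - <<'E'
from h import *
o=monitor.get_obs();e=o['eef_pos'];print(e,o['wrist_force'],o['time_s'])
c=imaging.camera('wrist'); I1=cv2.resize(c['img'][150:420,180:450,::-1],(400,400),interpolation=2)
for t in ('knob_center','crank_pin','shaft_seat'): find(c,'wrist',t,n=1)
d=imaging.camera('side')
for t in ('knob_foot','knob_center','crank_pin','stapler_mid','jar_mid','dropper_bottle_mid'): find(d,'side',t,n=1)
x,y=w2px(d,e).astype(int); I2=cv2.resize(d['img'][y-50:y+50,x-50:x+50,::-1],(400,400),interpolation=2)
cv2.imwrite('pics/f.png',np.hstack([I1,I2]))
E
```

```text
time_s: 21.08
eef_pos: [0.4864, -0.0048, 0.0618]
eef_rot: [0.001, 0.21, 0.978, 0.0]
wrist_force: [-7.7, 3.5, 21.8]
opening: 0.423
[ 0.48644515 -0.00475521  0.0617566 ] [-7.66657812  3.53008285 21.77087988] 21.075
wrist tip_of knob_center 0.82 [ 0.4857 -0.0059  0.074 ]
side tip_of knob_foot 0.45 [ 0.483  -0.0038  0.0583]
side tip_of knob_center 0.47 [ 0.4866 -0.0032  0.0743]
side tip_of crank_pin 0.57 [0.4818 0.0832 0.1057]
side tip_of stapler_mid 0.8 [ 0.6377 -0.3104  0.0307]
side tip_of jar_mid 0.61 [ 0.6915 -0.118   0.0344]
side tip_of dropper_bottle_mid 0.78 [ 0.6356 -0.2045  0.0298]
```

View pics/f.png

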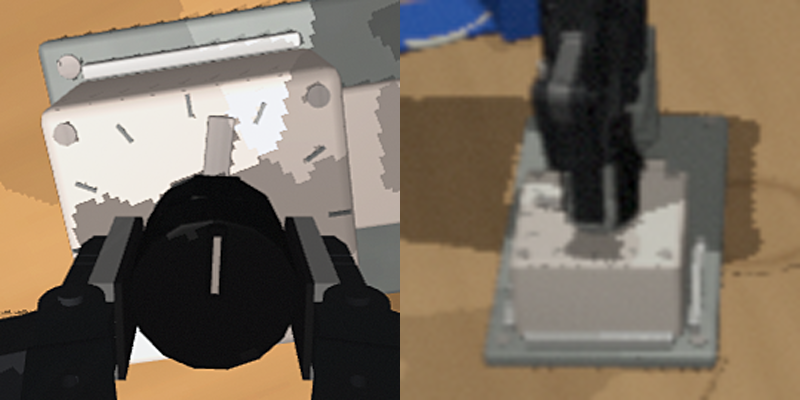

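In the left view, the knob's line at (216,265) is parallel to the tongue at (219,145), and the knob sits down on the box. The measured knob centre z of 0.074 m is what the 4 mm bottom should give.

```bash
python3 -c "
from h import *
print(order.hand_in()); o=monitor.get_obs(); print(o['time_s'],o['eef_pos'],o['wrist_force'])"
```

```text
the job is handed in; nothing more can be done
None
the job is handed in; nothing more can be done
```

The job is handed in, at about 21 s of the 56 s allowed. The arm is still holding the knob pressed down; the hand-in gave no verdict.

- **Clamp:** I wound the crank clockwise to its hard stop. The last pushes moved it only 0.5 mm, and the pushing force rose to 19 N. The grip was at about -179° seen from the axis, which agrees with 6.0 rad. The pad force itself can't be measured.
- **Knob:** I gripped it by the cap, turned it 67° clockwise and lined it up to within about 0.3° of the shaft's tongue. It slid on with little force, after one sideways correction of about 1 mm.
- **Pressing:** The knob then went down against the spring to a hard bottom. The force jumped from 8 N to 31 N there, and I eased it back to 22 N, against the spring's 10 N.
- **Last checks:**
  - The knob's centre was at 74 mm by both cameras, which matches the shaft fully down.
  - The crank grip had not moved since it was released.
  - The stapler, jar and dropper bottle were within about 3 mm of where they started, which is measuring error.
- **Disagreements:** Before the fit, different views put the shaft's position up to 2 mm apart. About 8 N of sideways force remained at the end, and one side-camera reading put the knob's underside 3 mm off in x, with low confidence.

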